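Refit the hob knob and hold it in

TASK

A knob has come off the table hob. Pick it up from the worktop, turn it so that its flat-keyed hole matches the flat of the bare brass shaft (white pointer on the side of the red dash), push it fully home on the shaft and press it on down against the spring to the bottom, or nearly, of its travel. Finish while still holding the knob pressed in like that, do not let go, and leave the other things on the worktop where they stand.

Things in the scene. Friction and masses are not known exactly. Their poses are not given: they have to be found in the camera images.
- knob_centre (a point): Loose black cooker knob, right way up on the worktop left of the hob, about 60 g; its axis point half-way up (20 mm above the underside). z up the axis. A straight grip bar 46 mm long (its x), 28 mm wide (its y), 40 mm tall, with a round skirt 50 mm across round its lowest 8 mm; pinch the flat sides, 28 mm apart, above the skirt. +x points along the white pointer line on its top and front end.
- knob: The same knob: origin on its axis at the underside, axes as knob_centre. From the underside a D-shaped hole runs 22 mm up the axis: 17.5 mm in diameter, with one flat 2.25 mm from the axis on the pointer (+x) side. It clears the shaft by 0.75 mm all round: it goes on freely within about 5 degrees of the right angle, tightly up to about 12, by wrong force beyond that, and not half a turn off.
- shaft_foot (a point): Foot of the bare brass D-shaft, in the left or right of the two control places at the hob's front: centre of the top face of the grey 40 mm collar on which the knob's underside comes to rest, 63 mm above the worktop when unpressed. z up. The shaft's flat faces +x; a red dash on the collar lies on the same side. Knob home: its x along this x, its centre 20 mm above this point.
- shaft_tip (a point): Centre of the D-shaft's upper end, 18 mm above shaft_foot, same axes. The shaft is 16 mm in diameter, its flat 1.5 mm from the axis, the tip tapered over the last 1.5 mm. It cannot turn; it and the collar go down together when pressed. From where the knob lies it must be turned by at most 1.4 rad to match.
- spindle (a joint): How far the shaft with its collar is pressed down into the hob: 0 = out, 0.008 m = fully in. A spring pushes it back: about 4 N to start it, about 11 N at full depth.
- fitted_centre (a point): The hob's other control, an identical black knob already in place (fixed, not part of the job): its axis point, half-way up. It stands 130 mm from the bare shaft.
- hob: The fixed steel two-burner table hob, 240 mm deep (x) by 270 mm wide (y), deck 50 mm above the worktop. Origin: centre of its underside; its front faces its -x, with the two controls 78 mm in front of the centre, 65 mm to either side. Burners with black pan supports, up to 28 mm above the deck, fill the rear.
- mug_centre (a point): Bystander, loose: the white mug with brown streaks, 84 x 100 x 92 mm, standing to the left. The point is its centre, half-way up.
- garlic_centre (a point): Bystander, loose: the garlic bulb, about 60 mm. The point is its centre, half-way up.
- pepper_mill_centre (a point): Bystander, loose: the dark brown wooden pepper mill, 58 mm across, 170 mm tall, standing to the right. The point is its centre, half-way up.
- spice_red_centre (a point): Bystander, loose: the small spice jar with a red cap, 45 mm across, 106 mm tall, to the right of the hob. The point is its centre, half-way up.
- jam_jar_centre (a point): Bystander, loose: the jam jar with a white lid, 69 mm across, 99 mm tall, to the right. The point is its centre, half-way up.
- honey_jar_centre (a point): Bystander, loose: the honey jar with a green lid, 74 mm across, 84 mm tall, to the right. The point is its centre, half-way up.

How it is judged:
By the outcome, as a careful person would: the job done as asked, in the order asked, and still so for the second after the job is handed in, while the arm keeps its last pose, push and grip.
It also fails if it takes over 43 s, if anything falls off the work surface, if the arm or the gripper's body presses on something with over 40 N, if the wrist force passes 120 N, or if a joint passes its speed limit or range.

ROBOT

A 6-joint arm with a two-finger parallel gripper is mounted at the origin on a cart in front of the work surface, level with it; the furniture and walls round the work are solid. World frame = base frame: x ahead of the robot, y to its left, z up, the work surface at z = 0. Lengths are in m, angles in rad, forces in N, time in s.
With the tool pointing down it reaches from about 0.375 to 0.9 m from the base axis. Payload 3.1 kg.
Tool frame: the origin (TCP) lies on the centre line of the jaws, within the pads' length; the fingertips stand robot.nose_length ahead of it and the grasp point (between the pads) lies 6 mm ahead of it (robot.nose_length is the distance from the TCP to the fingertips, in m); z points along the fingers, y is the line along which they close (so a half turn about z gives the same grasp; the last joint's range is limited). The gripper opens to 87 mm and grips with 3 to 60 N. Pads are 19 mm wide; open, the fingers measure 117 mm over their backs; the gripper's body (75 mm by 190 mm) begins 51 mm behind the grasp point.
Start: joints at [-1.308, 0.527, 1.433, -0, 1.181, -0.178], TCP at [0.267, -0.565, 0.248] pointing down, gripper open.
Joint ranges: [-3.08, 3.08], [-0.75, 2.2], [0.22, 2.44], [-1.43, 4.57], [0, 2.65], [-2.85, 2.85]. Speed limits (rad/s): [2.79, 2.79, 3.14, 3.14, 3.14, 3.14].

INTERFACE

Orientations are given as a unit quaternion [x, y, z, w].
In Python, from rig import robot gives the robot as it stands.
- The arm moves only by the shell command python3 -m crank 'ROWS' [FORCE]. ROWS is JSON, one flat list of numbers, 7 for each row, row after row: the shift along the tool's x, y, z in mm, then the turn, a rotation vector about the tool's x, y, z in degrees, then the closure in counts, from 0 (fully open) to 255 (shut). In form: [x, y, z, ax, ay, az, fingers, x, y, z, ax, ay, az, fingers, ...]. A call has exactly 5 rows; each row is the pose to reach, as a shift and turn from the pose commanded when the call began, along the tool's axes at that moment; what a row does not reach only later rows make up. A row lasts 1/12 s, in which the tool goes at most 41.7 mm and 7.16 degrees, less where a joint would pass 70% of its speed; a pose out of reach is approached as far as the arm can. A call with a gripper value outside its range is refused whole. The fingers move at their own pace and stop on an object; FORCE is the grip in N (left out, the last holds). Time passes only in rows, so rows that repeat a pose let the fingers close, or fill a call up. It gives the time, the measured TCP pose, the force, the opening and the grip force at its end, in the units of the state.
- robot.get_obs(): the state, without advancing time (a new reading comes with each control period).
- robot.camera(name): name is "side" or "top" or "wrist"; returns a dict with "pixels" (384x512x3 uint8, red, green, blue), "intrinsics" (3x3 intrinsics, pixels), "k1" (the pictures are not rectified: a ray, as slopes to the right and down, at radius r is drawn at 1 + k1 r^2 times it, then the intrinsics apply), "extrinsics" (4x4, takes a point from camera to world coordinates); the wrist camera has in their place "mount" (4x4, takes a point from camera to tool coordinates, whose origin is the TCP and whose axes are the flange's). Camera axes: x right, y down, z forward; pixel columns grow to the right and rows downward; lengths in m; the calibration is good to about 2 mm. A picture is of the moment at which its call begins: read the wrist's pose just before it. There is no depth.
- robot.hand_in(): hands the job in; it is judged then, once.
The state is a dict: "time": time; "q": joint angles; "joint_velocities": joint speeds; "joint_torque": joint torques, N m; "position": TCP position; "tool_rot": TCP orientation; "ft_force": force on the tool from outside, world axes, zero at the start; "moment": the same for the moment, N m; "grip_width": finger opening in m; "grip_force": force on a finger pad.
Only numpy, scipy, OpenCV 4.12 (cv2) and the standard library are available. Lean on these libraries where they do the work, as an engineer would, in place of code of your own. Each camera call takes 0.05 s, during which the arm holds its last target. There are 200 camera calls.

## Working session

There is one attempt and no reset: what is moved stays moved. The work goes in short steps, Python scripts to look and compute and a shell command to move; the robot and the scene stay as the last step left them, time stands still between calls to the robot, and variables do not carry over. Pictures are saved under pics/ and viewed, at most 10 in all, crops included, and the job is handed in when it is done.

```bash
mkdir -p pics; ls; cat > h.py <<'E'
import numpy as np, cv2, json
from rig import robot
from scipy.spatial.transform import Rotation as R
def snap(n,f):
    o=robot.get_obs(); c=robot.camera(n)
    cv2.imwrite('pics/'+f+'.png',c['pixels'][:,:,::-1])
    if n=='wrist':
        T=np.eye(4);T[:3,:3]=R.from_quat(o['tool_rot']).as_matrix();T[:3,3]=o['position'];E=T@np.array(c['mount'])
    else: E=np.array(c['extrinsics'])
    np.savez('pics/'+f+'.npz',K=c['intrinsics'],k1=c['k1'],E=E)
    return c['pixels']
def pt(f,u,v,z):
    d=np.load('pics/'+f+'.npz');K=d['K'];E=d['E'];k=float(d['k1'])
    p=np.array([(u-K[0,2])/K[0,0],(v-K[1,2])/K[1,1]]);s=p.copy()
    for _ in range(20): s=p/(1+k*(s@s))
    r=E[:3,:3]@np.array([s[0],s[1],1]);o=E[:3,3]
    return o+r*(z-o[2])/r[2]
def px(f,P):
    d=np.load('pics/'+f+'.npz');K=d['K'];E=np.linalg.inv(d['E']);k=float(d['k1'])
    c=E[:3,:3]@np.array(P)+E[:3,3];s=c[:2]/c[2];s=s*(1+k*(s@s))
    return K[0,0]*s[0]+K[0,2],K[1,1]*s[1]+K[1,2]
E
python3 - <<'E'
from h import *
a=snap('top','top0');b=snap('side','side0')
cv2.imwrite('pics/both.png',cv2.resize(np.vstack([a,b])[:,:,::-1],(400,600)))
print(robot.nose_length,np.load('pics/top0.npz')['E'].round(3),robot.get_obs())
E
```

```text
pics
0.025 [[-0.02  -0.991  0.13   0.331]
 [-1.     0.021  0.01  -0.012]
 [-0.013 -0.13  -0.991  1.541]
 [ 0.     0.     0.     1.   ]] {'time': 0.1, 'q': array([-1.30849887e+00,  5.28393345e-01,  1.43374662e+00, -1.81206155e-05,
        1.18138260e+00, -1.78504399e-01]), 'joint_velocities': array([ 0.00038279, -0.00342367, -0.00100127,  0.00107978, -0.00011394,
        0.00021972]), 'joint_torque': array([ 5.40137753e-04, -4.40983343e+01, -1.77151448e+01,  6.35826308e-02,
        5.34126058e-02, -4.54078452e-05]), 'position': array([ 0.26652898, -0.56466439,  0.24666582]), 'tool_rot': array([ 9.75808668e-01,  2.18624134e-01, -4.87877731e-05, -9.63757995e-04]), 'ft_force': array([0.10627758, 0.32688099, 0.50217999]), 'moment': array([ 0.02910594, -0.01182641, -0.0193582 ]), 'grip_force': 0.0, 'grip_width': 0.08731611579087654}
```

View pics/top0.png

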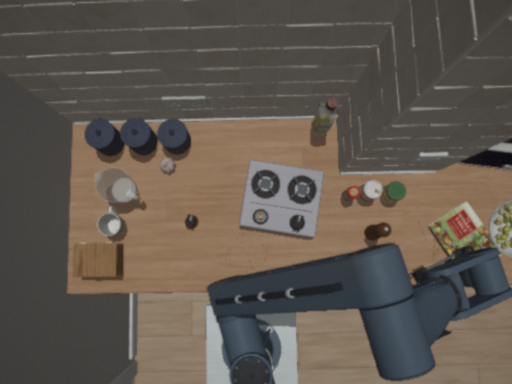

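The top view shows the loose knob at about (191,221), the bare shaft at (260,216), the fitted knob at (297,223), the mug at (122,190) and the garlic at (167,166). Next I'll enlarge that area.

```bash
python3 - <<'E'
from h import *
a=cv2.imread('pics/top0.png')
c1=cv2.resize(a[205:237,175:207],(390,390),interpolation=cv2.INTER_CUBIC)
c2=cv2.resize(a[200:232,244:276],(390,390),interpolation=cv2.INTER_CUBIC)
cv2.imwrite('pics/crop0.png',np.hstack([c1,c2]))
print(pt('top0',191,221,.02),pt('top0',260,216,.07),pt('top0',297,223,.08))
for p in [(249,162),(323,166),(316,236),(242,229)]: print(pt('top0',*p,.05))
E
```

```text
[0.44925631 0.20487153 0.02      ] [ 0.45785625 -0.04202386  0.07      ] [ 0.43022509 -0.16826985  0.08      ]
[ 0.65389837 -0.00770809  0.05      ]
[ 0.63361983 -0.27130732  0.05      ]
[ 0.38544854 -0.23623221  0.05      ]
[0.41523777 0.02165181 0.05      ]
```

View pics/crop0.png

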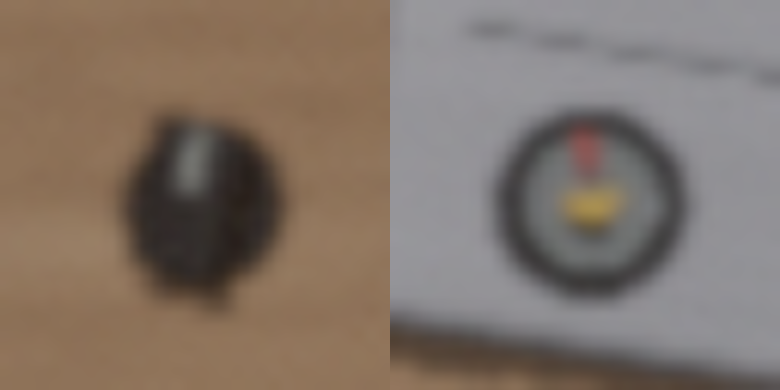

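View pics/side0.png

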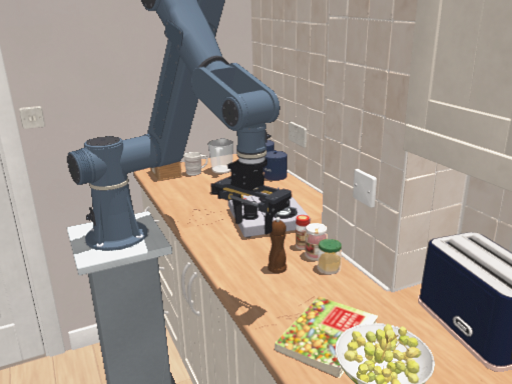

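```bash
python3 -m crank '[28,-28,0,0,0,0,0,56,-56,0,0,0,0,0,84,-84,0,0,0,0,0,112,-112,0,0,0,0,0,140,-140,0,0,0,0,0]'; python3 -m crank '[28,-28,0,0,0,3,0,56,-56,0,0,0,6,0,84,-84,0,0,0,9,0,112,-112,0,0,0,12,0,140,-140,0,0,0,15,0]'
python3 - <<'E'
from h import *
print(np.array(robot.camera('wrist')['mount']).round(3), robot.camera('wrist')['intrinsics'])
E
```

```text
time: 0.52
position: [0.3336, -0.3769, 0.2471]
tool_rot: [0.976, 0.218, -0.0, -0.001]
ft_force: [0.4, 0.3, -0.9]
grip_width: 0.0871
grip_force: 0.0
time: 0.93
position: [0.4005, -0.1906, 0.2474]
tool_rot: [0.996, 0.088, -0.0, -0.0]
ft_force: [0.3, -0.6, 0.5]
grip_width: 0.087
grip_force: 0.0
[[ 0.    -0.968 -0.249  0.068]
 [ 1.    -0.     0.     0.   ]
 [-0.    -0.249  0.968 -0.137]
 [ 0.     0.     0.     1.   ]] [[294.60587396   0.         258.8205083 ]
 [  0.         294.60587396 191.27058618]
 [  0.           0.           1.        ]]
```

```bash
python3 -m crank '[18,-33,0,0,0,0,0,36,-66,0,0,0,0,0,54,-99,0,0,0,0,0,74,-132,0,0,0,0,0,74,-132,0,0,0,0,0]'
python3 - <<'E'
from h import *
snap('wrist','w1')
a=cv2.imread('pics/w1.png');print(px('w1',[.458,-.042,.063]))
cv2.imwrite('pics/w1b.png',cv2.resize(a,(800,600),interpolation=cv2.INTER_CUBIC))
E
```

```text
time: 1.45
position: [0.4508, -0.0446, 0.2475]
tool_rot: [0.996, 0.093, 0.0, -0.001]
ft_force: [-0.2, -1.0, -0.6]
grip_width: 0.0862
grip_force: 0.0
(np.float64(257.5534528570435), np.float64(171.76166591437453))
```

View pics/w1b.png

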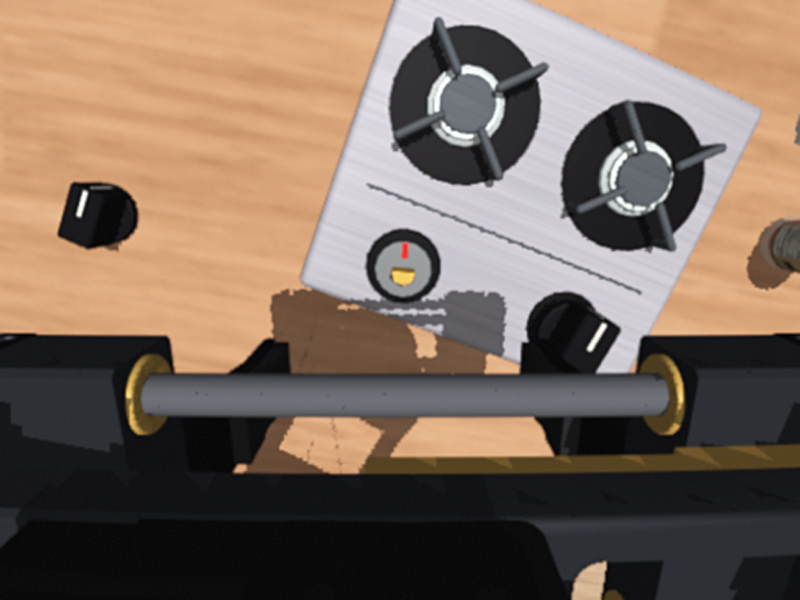

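The wrist view shows the bare shaft's collar at (403,266) in the 800-px picture, with its red dash nearly straight up. The loose knob is at (97,214) with its white line pointing up and slightly right, and the fitted knob is at lower right. I'll enlarge the shaft and the knob.

```bash
python3 - <<'E'
from h import *
a=cv2.imread('pics/w1.png')
c1=cv2.resize(a[108:168,30:94],None,fx=6.25,fy=6.25,interpolation=cv2.INTER_CUBIC)
c2=cv2.resize(a[140:200,226:290],None,fx=6.25,fy=6.25,interpolation=cv2.INTER_CUBIC)
cv2.imwrite('pics/crop1.png',np.hstack([c1,c2]))
E
```

```text
(no output)
```

View pics/crop1.png

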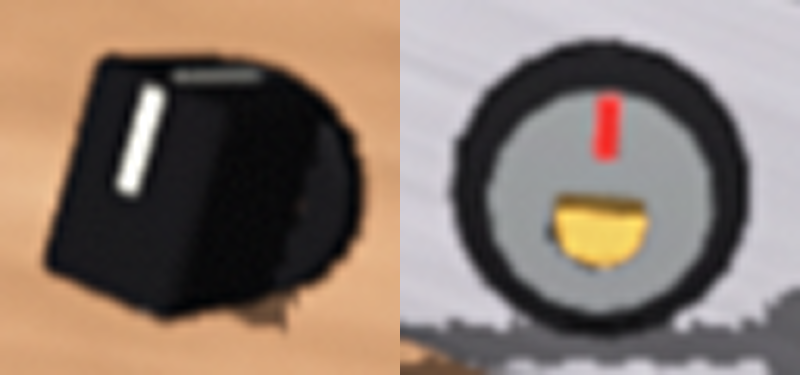

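```bash
python3 - <<'E'
from h import *
L=lambda X,Y,z:pt('w1',30+X/6.25,108+Y/6.25,z)
S=lambda X,Y,z:pt('w1',226+(X-400)/6.25,140+Y/6.25,z)
ang=lambda d:np.degrees(np.arctan2(d[1],d[0]))
a,b=L(152,85,.04),L(128,195,.04);print('ptr',a,b,ang(a-b))
a,b=L(107,57,.04),L(47,265,.04);print('left edge',a,b,np.linalg.norm(a-b),ang(a-b))
c=L(165,318,.04);print('rear edge',np.linalg.norm(c-b),ang(b-c)-90, 'centre',(a+c)/2)
a,b=S(609,95,.063),S(605,160,.063);print('dash',a,b,ang(a-b))
c=S(600,202,.063);print('collar',c,ang(a-c),np.linalg.norm(S(487,202,.063)-S(714,202,.063)))
a,b=S(555,204,.081),S(648,212,.081);print('flat',(a+b)/2,ang(a-b)-90,np.linalg.norm(a-b)); 
print(S(602,268,.081))
print(robot.get_obs()['tool_rot'])
E
```

```text
ptr [0.46897445 0.20222439 0.04      ] [0.44748789 0.20642253 0.04      ] -11.055420093456435
left edge [0.47266905 0.21108874 0.04      ] [0.43115222 0.22235905 0.04      ] 0.043019387409902604 -15.187708460037483
rear edge 0.024527946090424323 -14.546011394506934 centre [0.44883045 0.20485303 0.04      ]
dash [ 0.47648495 -0.0406518   0.063     ] [ 0.46504617 -0.04208535  0.063     ] 7.143277036189943
collar [ 0.45747276 -0.04260273  0.063     ] 5.858887703037751 0.04033305822312241
flat [ 0.45987076 -0.04249703  0.081     ] 5.649095701318103 0.015669183011538575
[ 0.44973919 -0.04447555  0.081     ]
[ 9.95709865e-01  9.25302367e-02 -6.37258939e-05 -1.27473525e-04]
```

```bash
python3 -m crank '[6,-35,0,0,0,4,0,12,-70,0,0,0,8,0,18,-105,0,0,0,12,0,24,-140,0,0,0,16,0,30,-175,0,0,0,20,0]'; python3 - <<'E'
from h import *
o=robot.get_obs();M=R.from_quat(o['tool_rot']).as_matrix();print(M.T@(np.array([.449,.205,.14])-o['position'])*1000,o['position'])
E
```

```text
time: 1.92
position: [0.4484, 0.1278, 0.2474]
tool_rot: [0.996, -0.088, 0.0, 0.0]
ft_force: [0.7, -0.8, 1.1]
grip_width: 0.0873
grip_force: 0.0
[-12.91899764 -76.20330154 107.39030851] [0.44840532 0.12778631 0.24744401]
```

```bash
python3 -m crank '[-4,-25,30,0,0,2,0,-9,-50,60,0,0,3.5,0,-13,-76,85,0,0,3.5,0,-13,-76,107,0,0,3.5,0,-13,-76,107,0,0,3.5,0]'; python3 - <<'E'
from h import *
snap('wrist','w2')
a=cv2.imread('pics/w2.png');u,v=px('w2',[.449,.205,.03]);print(u,v)
u,v=int(u),int(v);x0,y0=u-64,max(v-48,0);print(x0,y0)
cv2.imwrite('pics/crop2.png',cv2.resize(a[y0:y0+96,x0:x0+128],None,fx=6.25,fy=6.25,interpolation=cv2.INTER_CUBIC))
E
```

```text
time: 2.33
position: [0.446, 0.2042, 0.1368]
tool_rot: [0.993, -0.115, -0.004, 0.002]
ft_force: [-0.9, -0.3, -0.1]
grip_width: 0.0868
grip_force: 0.0
256.117601451861 193.1830457895744
192 145
```

View pics/crop2.png

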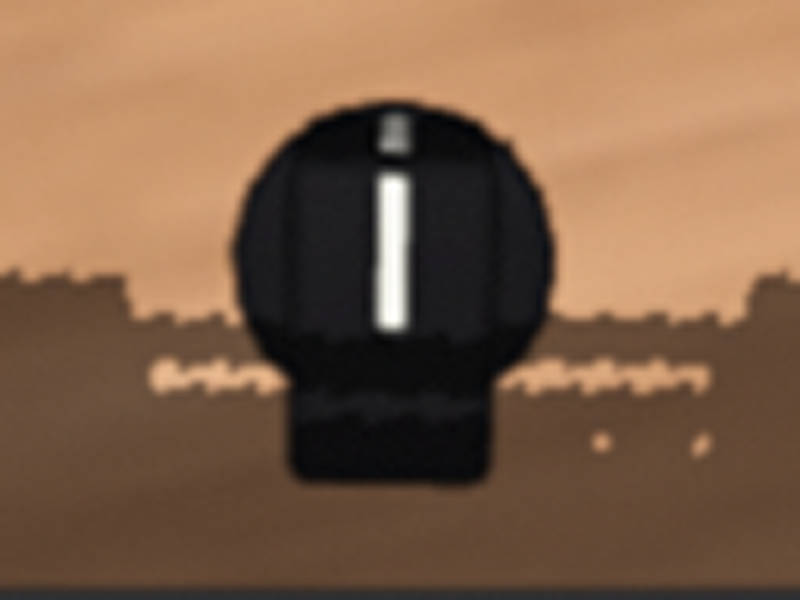

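The pointer line runs straight up from (391,330) to (394,172) in the crop, and the top face spans x 290–492 and y 160–485. The jaws are well aligned with the knob.

```bash
python3 - <<'E'
from h import *
L=lambda X,Y,z:pt('w2',192+X/6.25,145+Y/6.25,z)
ang=lambda d:np.degrees(np.arctan2(d[1],d[0]))
a,b=L(394,172,.04),L(391,330,.04);print('ptr',a,b,ang(a-b))
c=L(391,322,.04);print('top centre',c,np.linalg.norm(L(290,300,.04)-L(492,300,.04)),np.linalg.norm(L(391,160,.04)-L(391,485,.04)))
print('skirt w',np.linalg.norm(L(232,250,.008)-L(554,250,.008)),(L(232,250,.008)+L(554,250,.008))/2)
o=robot.get_obs();M=R.from_quat(o['tool_rot']).as_matrix();print(o['position'],M.T@(np.array([c[0],c[1],.038])-o['position'])*1000,R.from_quat(o['tool_rot']).as_euler('ZYX',degrees=True))
print(M[:,0],ang(M[:,0]))
E
```

```text
ptr [0.46866695 0.20120189 0.04      ] [0.44808965 0.20649603 0.04      ] -14.428188936460037
top centre [0.44915865 0.20624164 0.04      ] 0.026577029293473373 0.044636432103147994
skirt w 0.047830863171283156 [0.45111475 0.20576378 0.008     ]
[0.44707196 0.20390658 0.13862785] [  2.0075281   -3.04828793 100.61037616] [-13.24128823   0.2910615  179.83066988]
[ 0.97340154 -0.22904943 -0.00507996] -13.241288227925637
```

```bash
python3 -m crank '[0,-1,25,0,0,1,0,0,-1,50,0,0,1,0,0,-1,75,0,0,1,0,0,-1,90,0,0,1,0,0,-1,95,0,0,1,0]' 30;  python3 -m crank '[0,0,0,0,0,0,0,0,0,0,0,0,0,0,0,0,0,0,0,0,0,0,0,0,0,0,0,0,0,0,0,0,0,0,0]'; python3 - <<'E'
from h import *
o=robot.get_obs();M=R.from_quat(o['tool_rot']).as_matrix();print(o['position'],M.T@(np.array([.4495,.206,.038])-o['position'])*1000,R.from_quat(o['tool_rot']).as_euler('ZYX',degrees=True))
E
```

```text
time: 2.8
position: [0.449, 0.2044, 0.0449]
tool_rot: [0.992, -0.125, -0.001, 0.0]
ft_force: [-0.0, -0.5, 0.3]
grip_width: 0.0867
grip_force: 0.0
time: 3.22
position: [0.4491, 0.2063, 0.0466]
tool_rot: [0.992, -0.124, 0.001, -0.0]
ft_force: [-0.3, 0.3, 0.5]
grip_width: 0.0871
grip_force: 0.0
[0.44912156 0.20625368 0.0466434 ] [0.41202445 0.16101863 8.64408835] [-1.42404415e+01 -1.13941684e-01 -1.79945466e+02]
```

```bash
python3 -m crank '[0,0,4,0,0,0,0,0,0,8,0,0,0,0,0,0,8,0,0,0,120,0,0,8,0,0,0,255,0,0,8,0,0,0,255]' 40;  python3 -m crank '[0,0,0,0,0,0,255,0,0,0,0,0,0,255,0,0,0,0,0,0,255,0,0,0,0,0,0,255,0,0,0,0,0,0,255]'
```

```text
time: 3.63
position: [0.4482, 0.2062, 0.0373]
tool_rot: [0.992, -0.124, -0.0, 0.0]
ft_force: [-0.1, 0.1, 0.9]
grip_width: 0.0745
grip_force: 0.0
time: 4.05
position: [0.4485, 0.2062, 0.0376]
tool_rot: [0.992, -0.124, 0.0, -0.0]
ft_force: [-0.2, -0.9, -1.3]
grip_width: 0.0417
grip_force: 0.0
```

```bash
python3 -m crank '[0,0,0,0,0,0,255,0,0,0,0,0,0,255,0,0,0,0,0,0,255,0,0,0,0,0,0,255,0,0,0,0,0,0,255]' 40
```

```text
time: 4.47
position: [0.4484, 0.2062, 0.0376]
tool_rot: [0.992, -0.124, 0.0, -0.0]
ft_force: [0.0, -0.8, -0.1]
grip_width: 0.0275
grip_force: 40.0
```

```bash
python3 -m crank '[0,0,-35,0,0,0,255,0,0,-70,0,0,0,255,0,0,-105,0,0,0,255,4,14,-110,0,0,-1,255,13,44,-110,0,0,-4,255]' 40; python3 -m crank '[10,35,0,0,0,-4,255,20,70,0,0,0,-8,255,30,105,0,0,0,-12,255,40,138,0,0,0,-16,255,48,165,0,0,0,-16,255]'; python3 - <<'E'
from h import *
o=robot.get_obs();M=R.from_quat(o['tool_rot']).as_matrix();print(o['position'],M.T@(np.array([.457,-.0425,.148])-o['position'])*1000,R.from_quat(o['tool_rot']).as_euler('ZYX',degrees=True))
E
```

```text
time: 4.88
position: [0.4522, 0.1622, 0.1503]
tool_rot: [0.996, -0.086, 0.004, -0.001]
ft_force: [0.7, -0.2, -1.4]
grip_width: 0.0274
grip_force: 40.0
time: 5.3
position: [0.4681, -0.0128, 0.1476]
tool_rot: [0.999, 0.051, 0.0, 0.0]
ft_force: [0.4, -0.6, -0.6]
grip_width: 0.0272
grip_force: 40.0
[ 0.4680956  -0.01284931  0.14756976] [-14.05422914  28.36829752  -0.42343392] [ 5.83864251e+00 -1.24405074e-02  1.79980084e+02]
```

```bash
python3 -m crank '[-14,10,0,0,0,0,255,-28,20,0,0,0,0,255,-41,28,0,0,0,0,255,-41,28,0,0,0,0,255,-41,28,0,0,0,0,255]' 40; python3 - <<'E'
from h import *
o=robot.get_obs();print(o['position'],o['grip_width'],R.from_quat(o['tool_rot']).as_euler('ZYX',degrees=True))
snap('wrist','w3')
a=cv2.imread('pics/w3.png');print(px('w3',[.457,-.0425,.063]),px('w3',[.430,-.0425,.15]))
cv2.imwrite('pics/w3b.png',cv2.resize(a[80:272,128:384],None,fx=3.125,fy=3.125,interpolation=cv2.INTER_CUBIC))
E
```

```text
time: 5.72
position: [0.4297, -0.0428, 0.1475]
tool_rot: [0.999, 0.049, -0.0, -0.0]
ft_force: [0.7, -0.5, -0.9]
grip_width: 0.0277
grip_force: 40.0
[ 0.4296503  -0.04279241  0.14753234] 0.027684421754535116 [ 5.65028912e+00  1.92884466e-02 -1.79977562e+02]
(np.float64(261.3536528659826), np.float64(170.40963982585174)) (np.float64(257.40109250857284), np.float64(254.58749638047607))
```

View pics/w3b.png

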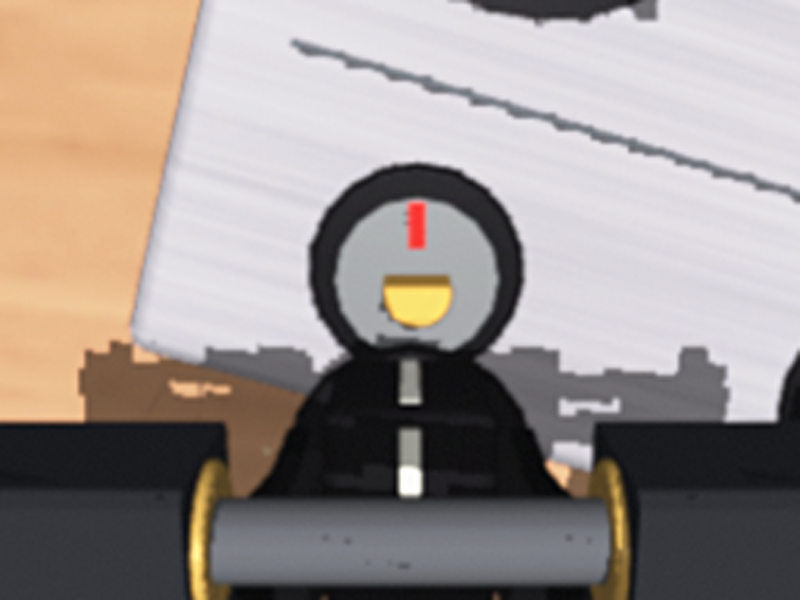

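```bash
python3 - <<'E'
from h import *
o=robot.get_obs();M=R.from_quat(o['tool_rot']).as_matrix();P=o['position']
L=lambda X,Y,z:(M.T@(pt('w3',128+X/3.125,80+Y/3.125,z)-P)*1000).round(2)
print('collar',L(416,280,.063),L(333,280,.063),L(499,280,.063),'top',L(416,197,.063))
print('dash',L(417,203,.063),L(417,248,.063))
print('flat',L(385,287,.081),L(451,288,.081),'arc bottom',L(418,328,.081))
print('ptr',L(410,430,.15),L(410,495,.15),'front',L(411,400,.128))
print('skirt front',L(411,345,.118),'front top edge',L(411,418,.15))
E
```

```text
collar [26.99  2.32 84.66] [ 27.01 -17.97  84.66] [26.97 22.62 84.66] top [47.13  2.3  84.67]
dash [45.7   2.55 84.67] [34.85  2.56 84.66]
flat [28.67 -4.79 66.66] [28.42 10.06 66.66] arc bottom [19.18  2.65 66.65]
ptr [19.21  0.74 -2.35] [ 8.34  0.74 -2.36] front [17.05  0.95 19.65]
skirt front [24.64  0.97 29.66] front top edge [21.17  0.9  -2.35]
```

```bash
python3 -m crank '[0,1,8,0,0,0,255,0,1.6,16,0,0,0,255,0,1.6,24,0,0,0,255,0,1.6,24,0,0,0,255,0,1.6,24,0,0,0,255]' 40;python3 -m crank '[0,0,0,0,0,0,255,0,0,0,0,0,0,255,0,0,0,0,0,0,255,0,0,0,0,0,0,255,0,0,0,0,0,0,255]'; python3 - <<'E'
from h import *
o=robot.get_obs();print(o['position'],o['grip_width'],R.from_quat(o['tool_rot']).as_euler('ZYX',degrees=True))
snap('wrist','w4')
a=cv2.imread('pics/w4.png');print(px('w4',[.457,-.0425,.063]))
cv2.imwrite('pics/w4b.png',cv2.resize(a[128:248,178:338],None,fx=5,fy=5,interpolation=cv2.INTER_CUBIC))
E
```

```text
time: 6.18
position: [0.4298, -0.0437, 0.1226]
tool_rot: [0.999, 0.051, -0.001, -0.0]
ft_force: [-0.0, -0.2, -0.4]
grip_width: 0.0275
grip_force: 40.0
time: 6.6
position: [0.4304, -0.0442, 0.1238]
tool_rot: [0.999, 0.05, 0.0, 0.0]
ft_force: [-0.1, 0.5, -0.9]
grip_width: 0.0277
grip_force: 40.0
[ 0.43038696 -0.04418549  0.12377127] 0.02773974291485214 [ 5.75508842e+00 -2.98406759e-02  1.79986600e+02]
(np.float64(259.53427030017696), np.float64(177.59634880241265))
```

View pics/w4b.png

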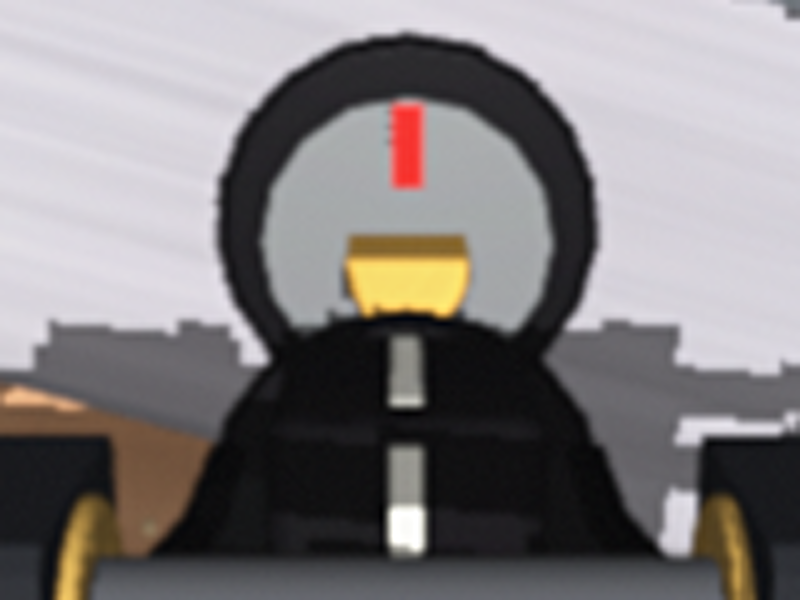

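```bash
python3 - <<'E'
from h import *
o=robot.get_obs();M=R.from_quat(o['tool_rot']).as_matrix();P=o['position'];print(P)
L=lambda X,Y,z:(M.T@(pt('w4',178+X/5,128+Y/5,z)-P)*1000).round(2)
print('collar',L(408,97,.063),L(262,240,.063),L(552,240,.063))
print('flat',L(347,257,.081),L(469,257,.081),'flat foot',L(408,235,.063))
zb=P[2]-.0376
print('skirt front bottom/top',L(408,318,zb),L(408,318,zb+.008),'ptr',L(407,340,zb+.03),L(406,550,zb+.04))
print('top edge',L(407,420,zb+.04),L(407,443,zb+.04))
E
```

```text
[ 0.43037783 -0.04421398  0.12376698]
collar [47.28  0.98 60.79] [ 27.75 -19.04  60.78] [27.75 20.76 60.79]
flat [29.23 -6.69 42.78] [29.23  8.57 42.78] flat foot [28.44  0.99 60.78]
skirt front bottom/top [22.69  0.93 37.61] [24.76  0.9  29.61] ptr [28.12  0.73  7.61] [ 9.35  0.62 -2.4 ]
top edge [22.87  0.71 -2.39] [20.52  0.71 -2.39]
```

```bash
python3 -m crank '[-6,0,0,0,0,0,255,-10,0,0,0,0,0,255,-10,0,6,0,0,0,255,-10,0,12,0,0,0,255,-10,0,12,0,0,0,255]' 40;python3 -m crank '[1,0,0,0,0,0,255,2,0,0,0,0,0,255,2,0,0,0,0,0,255,2,0,0,0,0,0,255,2,0,0,0,0,0,255]';python3 -m crank '[1,0,0,0,0,0,255,1,0,0,0,0,0,255,1,0,0,0,0,0,255,1,0,0,0,0,0,255,1,0,0,0,0,0,255]'
```

```text
time: 7.07
position: [0.4197, -0.045, 0.1105]
tool_rot: [0.999, 0.05, -0.001, -0.0]
ft_force: [0.4, 0.4, -0.5]
grip_width: 0.0272
grip_force: 40.0
time: 7.48
position: [0.4225, -0.045, 0.1116]
tool_rot: [0.999, 0.05, 0.0, 0.0]
ft_force: [0.1, -0.2, -0.0]
grip_width: 0.0277
grip_force: 40.0
time: 7.9
position: [0.4233, -0.0448, 0.1116]
tool_rot: [0.999, 0.05, -0.0, -0.0]
ft_force: [1.0, 0.3, -0.7]
grip_width: 0.028
grip_force: 40.0
```

```bash
python3 -m crank '[1,0,0,0,0,0,255,1,0,0,0,0,0,255,1,0,0,0,0,0,255,1,0,0,0,0,0,255,1,0,0,0,0,0,255]' | sed -n '1,2p;4p'
```

```text
time: 8.32
position: [0.4243, -0.0448, 0.1116]
ft_force: [1.0, -0.5, -0.4]
```

```bash
python3 -m crank '[0.7,0,0,0,0,0,255,0.7,0,0,0,0,0,255,0.7,0,0,0,0,0,255,0.7,0,0,0,0,0,255,0.7,0,0,0,0,0,255]' | sed -n '1,2p;4p'
```

```text
time: 8.73
position: [0.425, -0.0447, 0.1115]
ft_force: [0.2, 0.3, -0.8]
```

```bash
python3 -m crank '[0.7,0,0,0,0,0,255,0.7,0,0,0,0,0,255,0.7,0,0,0,0,0,255,0.7,0,0,0,0,0,255,0.7,0,0,0,0,0,255]' | sed -n '1,2p;4p'
```

```text
time: 9.15
position: [0.4256, -0.0446, 0.1115]
ft_force: [-0.3, 0.7, -0.4]
```

```bash
python3 -m crank '[0.7,0,0,0,0,0,255,0.7,0,0,0,0,0,255,0.7,0,0,0,0,0,255,0.7,0,0,0,0,0,255,0.7,0,0,0,0,0,255]' | sed -n '1,2p;4p'
```

```text
time: 9.57
position: [0.4258, -0.0444, 0.1115]
ft_force: [-2.6, -0.1, 0.1]
```

```bash
python3 -m crank '[0.7,0,0,0,0,0,255,0.7,0,0,0,0,0,255,0.7,0,0,0,0,0,255,0.7,0,0,0,0,0,255,0.7,0,0,0,0,0,255]' | sed -n '1,2p;4p'
```

```text
time: 9.98
position: [0.426, -0.0442, 0.1114]
ft_force: [-5.0, -1.5, 0.9]
```

```bash
python3 -m crank '[-2,0,0,0,0,0,255,-2,0,-7,0,0,0,255,-2,0,-15,0,0,0,255,-2,0,-15,0,0,0,255,10,0.3,-15,0,0,0,255]'  | sed -n '1,2p;4p'; python3 -m crank '[10,0,0,0,0,0,255,21.5,0,0,0,0,0,255,21.5,0,0,0,0,0,255,21.5,0,0,0,0,0,255,21.5,0,0,0,0,0,255]'; python3 - <<'E'
from h import *
o=robot.get_obs();M=R.from_quat(o['tool_rot']).as_matrix();print(o['position'],M.T@(np.array([.4585,-.0416,.1263])-o['position'])*1000,R.from_quat(o['tool_rot']).as_euler('ZYX',degrees=True))
E
```

```text
time: 10.4
position: [0.436, -0.0435, 0.1274]
ft_force: [-0.5, -0.5, -0.6]
time: 10.82
position: [0.458, -0.0414, 0.1265]
tool_rot: [0.999, 0.05, -0.0, -0.0]
ft_force: [0.0, 0.2, -0.3]
grip_width: 0.0279
grip_force: 40.0
[ 0.45796312 -0.04138725  0.12647654] [0.51287084 0.26576012 0.17607793] [ 5.77546384e+00  4.11210345e-02 -1.79980601e+02]
```

```bash
python3 -m crank '[0.5,0.2,3,0,0,0,255,0.5,0.2,6,0,0,0,255,0.5,0.2,8,0,0,0,255,0.5,0.2,10,0,0,0,255,0.5,0.2,10,0,0,0,255]'
```

```text
time: 11.23
position: [0.4585, -0.0417, 0.116]
tool_rot: [0.999, 0.05, -0.001, -0.0]
ft_force: [0.7, -0.6, -1.2]
grip_width: 0.0277
grip_force: 40.0
```

```bash
python3 -m crank '[0,0,1,0,0,0,255,0,0,2,0,0,0,255,0,0,3,0,0,0,255,0,0,3,0,0,0,255,0,0,3,0,0,0,255]'
```

```text
time: 11.65
position: [0.4586, -0.0416, 0.1134]
tool_rot: [0.999, 0.05, -0.0, -0.0]
ft_force: [-1.1, -0.3, -0.8]
grip_width: 0.0277
grip_force: 40.0
```

```bash
python3 -m crank '[0,0,3,0,0,0,255,0,0,6,0,0,0,255,0,0,9,0,0,0,255,0,0,11,0,0,0,255,0,0,11,0,0,0,255]'
```

```text
time: 12.07
position: [0.4586, -0.0416, 0.102]
tool_rot: [0.999, 0.05, -0.001, -0.0]
ft_force: [-2.5, 0.4, -1.3]
grip_width: 0.0277
grip_force: 40.0
```

```bash
python3 -m crank '[0,0,2,0,0,0,255,0,0,3,0,0,0,255,0,0,4,0,0,0,255,0,0,4,0,0,0,255,0,0,4,0,0,0,255]' 50
```

```text
time: 12.48
position: [0.4586, -0.0416, 0.0987]
tool_rot: [0.999, 0.05, -0.0, -0.0]
ft_force: [-2.9, 0.9, 3.8]
grip_width: 0.0272
grip_force: 50.0
```

```bash
python3 -m crank '[0,0,1,0,0,0,255,0,0,2,0,0,0,255,0,0,3,0,0,0,255,0,0,4,0,0,0,255,0,0,4,0,0,0,255]' 50 | sed -n '1,2p;4p'; python3 -m crank '[0,0,1,0,0,0,255,0,0,2,0,0,0,255,0,0,2,0,0,0,255,0,0,2,0,0,0,255,0,0,2,0,0,0,255]' 50
```

```text
time: 12.9
position: [0.4586, -0.0416, 0.0947]
ft_force: [-5.1, 0.9, 7.8]
time: 13.32
position: [0.4586, -0.0416, 0.093]
tool_rot: [0.999, 0.05, -0.0, -0.0]
ft_force: [-4.0, 1.3, 8.7]
grip_width: 0.0274
grip_force: 50.0
```

```bash
python3 -m crank '[0,0,0.7,0,0,0,255,0,0,1,0,0,0,255,0,0,1,0,0,0,255,0,0,1,0,0,0,255,0,0,1,0,0,0,255]' 50 | sed -n '1,2p;4p'
```

```text
time: 13.73
position: [0.4586, -0.0416, 0.0924]
ft_force: [-5.5, 1.0, 13.0]
```

```bash
python3 -m crank '[0,0,0.7,0,0,0,255,0,0,1,0,0,0,255,0,0,1,0,0,0,255,0,0,1,0,0,0,255,0,0,1,0,0,0,255]' 50 | sed -n '1,2p;4p'
```

```text
time: 14.15
position: [0.4586, -0.0416, 0.0923]
ft_force: [-6.8, 1.6, 22.9]
```

```bash
python3 -m crank '[0,0,0,0,0,0,255,0,0,0,0,0,0,255,0,0,0,0,0,0,255,0,0,0,0,0,0,255,0,0,0,0,0,0,255]' 50; python3 - <<'E'
from h import *
snap('wrist','w5')
a=cv2.imread('pics/w5.png');cv2.imwrite('pics/w5b.png',cv2.resize(a[80:272,128:384],None,fx=3.125,fy=3.125))
E
```

```text
time: 14.57
position: [0.4586, -0.0416, 0.0923]
tool_rot: [0.999, 0.05, 0.0, 0.0]
ft_force: [-5.5, 1.0, 21.0]
grip_width: 0.0277
grip_force: 50.0
```

View pics/w5b.png

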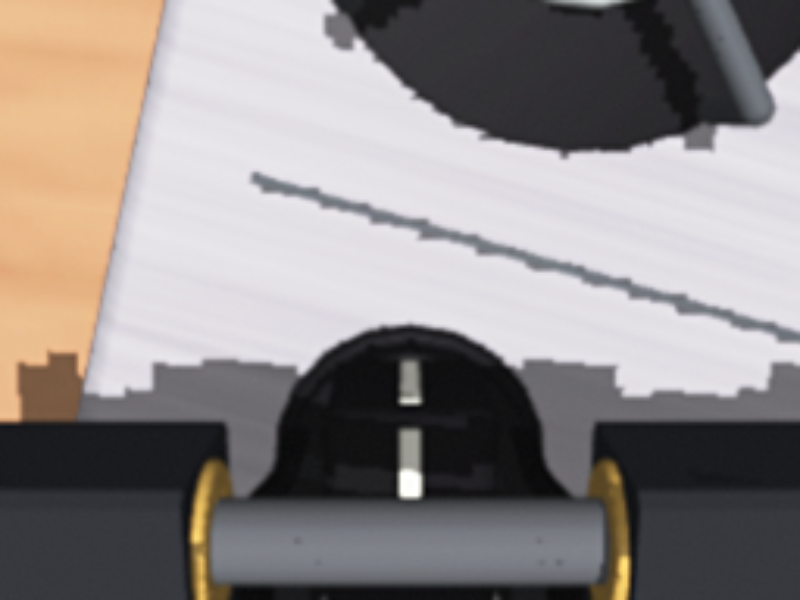

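The knob sits level on the collar with its pointer at (410,360–495), in the same place in the grip as before, so it hasn't slipped. I'm handing in.

```bash
python3 -c "
from rig import robot
print(robot.hand_in())"
```

```text
the job is handed in; nothing more can be done
None
```

I handed the job in at about 14.6 s: the knob is matched to the flat, fully home on the shaft and pressed to the bottom of the spring travel (about 21 N measured), still held, and I saw no contact with the other things.

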